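# Hold the drawer front on for screwing

## Robot

A 6-joint arm with a two-finger parallel gripper is mounted at the origin on the work surface. World frame = base frame: x ahead of the robot, y to its left, z up, the work surface at z = 0. Lengths are in m, angles in degrees, forces in N, time in s.
With the tool pointing down it reaches from about 0.25 to 0.725 m from the base axis. Payload 9.7 kg.
Tool frame: the origin (TCP) lies between the finger pads; the fingertips stand 11 mm ahead of it and the grasp point (between the pads) lies 8 mm behind it; y points along the fingers, x is the direction in which the jaws open and shut, and the axes are right-handed (so a half turn about y gives the same grasp; the last joint's range is limited). The gripper opens to 85 mm and grips with 20 to 120 N. Pads are 22 mm wide; open, the fingers measure 114 mm over their backs; the gripper's body (76 mm by 85 mm) begins 54 mm behind the grasp point. The pads swing forward as they close: fully open they stand 13 mm farther back than shut.
Start: joints at [-71.505, 4.979, 10.078, 95.1, 0, 90], TCP at [0.174, -0.522, 0.242] pointing down, gripper open.
Joint ranges: [-179.16, 179.16], [-48.56, 103.87], [-65.8, 70.77], [-126.05, 130.52], [-82.76, 87.17], [-180, 180]. Speed limits (degrees/s): [127.2, 127.2, 147.25, 180, 180, 180].

## Interface

Orientations are given as [roll, pitch, yaw] about the fixed x, y, z axes, in that order (R = Rz(yaw) Ry(pitch) Rx(roll)).
In Python, from workcell import bot, vision gives the robot as it stands. The module is installed in compiled form; this text tells all that it offers.
- The arm moves only by the shell command python3 -m crank 'ROWS' [OPENING] [FORCE]. ROWS is text: rows parted by semicolons, each of 6 numbers parted by spaces: the shift along the tool's x, y, z in m, then the turn, a rotation vector about the tool's x, y, z in rad. A call has 1 to 8 rows; each row is the pose to reach, as a shift and turn from the pose commanded when the call began, along the tool's axes at that moment; what a row does not reach only later rows make up. A row lasts 1/10 s, in which the tool goes at most 50 mm and 8.59 degrees, less where a joint would pass 70% of its speed; a pose out of reach is approached as far as the arm can. A call with a gripper value outside its range is refused whole. OPENING is the gripper's target within -1 to 1 (shut at 1, half-way at 0, fully open at -1), set as the call begins (- or left out, the last holds). The fingers move at their own pace and stop on an object; FORCE is the grip in N (left out, the last holds). Time passes only in rows, so rows that repeat a pose let the fingers close. It gives the time, the measured TCP pose, the force and the opening at its end, in the units of the state.
- bot.get_obs(): the state, without advancing time (a new reading comes with each control period).
- vision.camera(name): name is "scene" or "top" or "wrist"; returns the picture (480x640x3 uint8, red, green, blue); there is no depth.
- vision.get_calibration(name): a dict with "fx", "fy", "cx", "cy" (pixels), "rvec" (rotation vector, rad) and "tvec" (3), from world to camera coordinates, as OpenCV has them. Camera axes: x right, y down, z forward; pixel columns grow to the right and rows downward; lengths in m; the calibration is good to about 2 mm. A picture is of the moment at which its call begins: read the wrist's pose just before it. get_calibration takes no time and is no camera call; for the wrist camera it gives the pose at the moment of the call.
- bot.job_done(): hands the job in, once; it reports no verdict.
The state is a dict: "time": time; "q": joint angles; "qd": joint speeds; "joint_efforts": joint torques, N m; "ee_pos": TCP position; "tcp_rot": TCP orientation; "wrist_force": force on the tool from outside, world axes, zero at the start; "torque": the same for the moment, N m; "opening": finger opening in m.
Only numpy, scipy, OpenCV 4.12 (cv2) and the standard library are available. Lean on these libraries where they do the work, as an engineer would, in place of code of your own. Each camera call takes 0.05 s, during which the arm holds its last target. There are 200 camera calls.

## Task

Take the light wooden drawer front with the black knob out of the rack, stand it on the jig's base with its knob outwards, square, upright and lined up with the sides of the light drawer shell, and press it against the shell's open end so that the sprung shell moves back until its pointer stands inside the green band, never as far as the red. Hold it there steadily for a few seconds and finish while still pressing it with the pointer in the green: a colleague will drive the screws, so do not let go or back off. Leave the dark front and everything else on the desk where they are.

Things in the scene. Friction and masses are not known exactly. Their poses are not given: they have to be found in the camera images.
- light_front: Loose light-wood drawer front, 0.12 kg: upright panel 15 mm thick (x), 120 wide (y), 80 tall (z). Origin: centre of its underside. Black knob (18 mm diameter, 15 mm proud) on its -x face, central, 24 mm above the underside. Starts standing in one of the rack's slots, sunk 15 mm, knob roughly towards the robot, top edge 87 mm above the desk.
- light_knob (a point): Outer end of the light front's black knob, 22.5 mm out from the panel's mid plane on its -x side, 24 mm above its underside.
- rack: Fixed grey rack block 160 x 150 mm, 22 mm tall, with two parallel slots 18 x 124 mm, 15 mm deep, running along its y at x = -50 and +50 mm, each holding one drawer front. Origin: centre of its underside.
- dark_front: Drawer front of dark wood with a brass knob, same size as the light one, standing in the other slot; not wanted, leave it. Origin: centre of its underside.
- jig: Fixed jig: plywood base 340 (x) x 200 (y) mm, top 12 mm above the desk; origin: centre of its underside; -x end towards the robot. Bare from x = -170 to -50 mm, where the drawer shell begins; aluminium rails beside the shell (outer faces y = +-73 mm, 16 mm tall); black spring block at x = 158 mm. Scale with black pointer beside the +y rail at y = 86 mm, top 38 mm above the desk.
- shell_mouth (a point): On the sprung light-wood drawer shell, moves with it: middle of its open end, level with the base top. x points into the shell (the way to press), y across, z up. Shell 120 mm wide, 150 long, 65 tall; walls 10 mm, inside 100 mm wide, open above, floor 9 mm above the base. Pressed home, the front's origin lies at x = -7.5 mm, y = 0, z = 0 from here, its +x face on the wall ends.
- shell (a joint): Travel of the sprung shell and its pointer along jig +x, in m: 0 at rest, end stop 0.036. Spring 350 N/m, no preload, about 0.2 N friction; it returns when not pressed. Scale: white 0 to 0.012, green 0.012 to 0.024 (about 4 to 8.5 N), yellow to 0.030, red beyond.
- bottle: Blue drinking bottle, 72 mm diameter, 220 mm tall, bystander. Origin: centre of its underside.
- tape_roll: Yellow tape roll lying flat, 90 mm diameter, 25 mm tall, bystander. Origin: centre of its underside.
- stapler: Black stapler 130 mm long (x), 34 mm wide, 65 mm tall, bystander. Origin: centre of its underside.
- pen_cup: Dark steel pen cup, 76 mm diameter, 95 mm tall, bystander. Origin: centre of its underside.
- mouse: Black and grey computer mouse 100 x 60 x 32 mm, bystander. Origin: centre of its underside.
- screwdriver: Screwdriver lying on the desk along its x, about 200 mm long, bystander. Origin: near its middle.

How it is judged (in metres and radians):
On the way, in this order (a step that is already met when the one before it is completed fails the run):
1. the light front is lifted out of the rack (height (world z) of light_front above 0.03 m and contact force between light_front and rack below 0.05 N and contact force between the fingers and light_front above 1 N), for 0.1 s.
2. the light front is pressed squarely on the shell's open end, pointer in the green, for 2 s (value of joint shell between 0.012 and 0.024 m and contact force between light_front and shell between 3 and 11 N and x of light_front in the frame of shell_mouth between -0.013 and -0.003 m and y of light_front in the frame of shell_mouth between -0.007 and 0.007 m and z of light_front in the frame of shell_mouth between -0.004 and 0.005 m and x of light_knob in the frame of shell_mouth below -0.015 m and angle between light_front's own z axis and vertical below 0.09 rad and angle between the x axis of light_front and the x axis of shell_mouth, either way round below 0.09 rad and contact force between the fingers and light_front above 1 N), for 2 s.
At the end, for the whole second after the job is handed in: Still pressing the light front, knob out, on the shell's open end: travel steady in 12-24 mm, 3-11 N, centred within 7 mm, underside within 5 mm of the base top, mid plane 3-13 mm off the wall ends, upright and square within 0.09 rad; other loose things moved under 40 mm (all of step 2 and velocity of joint shell between -0.01 and 0.01 m/s and distance of each of dark_front, bottle, tape_roll, stapler, pen_cup, mouse, screwdriver from where it was at the start of the episode below 0.04 m); the arm keeps its last pose, push and grip.
It fails at once if the shell is pressed into the red (30 mm or more) (value of joint shell above 0.03 m).
It fails at once if the dark front or another thing on the desk is displaced by more than 40 mm (distance of any of dark_front, bottle, tape_roll, stapler, pen_cup, mouse, screwdriver from where it was at the start of the episode above 0.04 m).
It also fails if it takes over 48 s, if anything falls off the work surface, if the arm or the gripper's body presses on something with over 40 N, if the wrist force passes 120 N, or if a joint passes its speed limit or range.

## Working session

There is one attempt and no reset: what is moved stays moved. The work goes in short steps, Python scripts to look and compute and a shell command to move; the robot and the scene stay as the last step left them, time stands still between calls to the robot, and variables do not carry over. Pictures are saved under pics/ and viewed, about 8 in all and at most 12, crops included, and the job is handed in when it is done.

```bash
mkdir -p pics; python3 - <<'E'
from workcell import bot, vision
import cv2
o=bot.get_obs();print({k:o[k] for k in('time','ee_pos','tcp_rot','wrist_force','opening')})
for n in('top','scene'):
    im=vision.camera(n);cv2.imwrite(f'pics/{n}0.png',im[...,::-1]);print(n,vision.get_calibration(n))
E
```

```text
{'time': 0.0, 'ee_pos': array([ 0.17441062, -0.52140456,  0.24158127]), 'tcp_rot': array([-9.00009121e+01,  7.42103329e-02, -7.15050808e+01]), 'wrist_force': array([ 0.91937861, -0.09619741, -0.69075773]), 'opening': 0.08567077907728886}
top {'fx': 438.9846124613162, 'fy': 438.9846124613162, 'cx': 320.66910574205434, 'cy': 244.24429575180199, 'rvec': array([ 2.12897553, -2.19291588,  0.08585535]), 'tvec': array([-0.02074548,  0.5258128 ,  1.15706879])}
scene {'fx': 492.4743689466885, 'fy': 492.4743689466885, 'cx': 312.1116901426589, 'cy': 233.7058485579389, 'rvec': array([ 1.78433837,  1.80815391, -0.68091625]), 'tvec': array([ 0.07630217, -0.33825064,  1.69657933])}
```

View pics/top0.png

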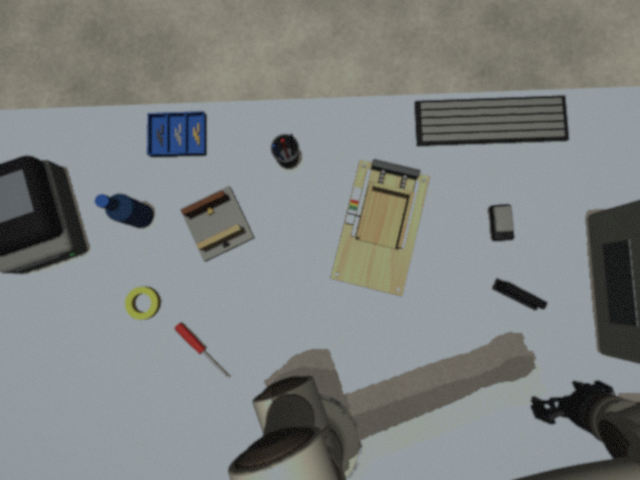

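View pics/scene0.png

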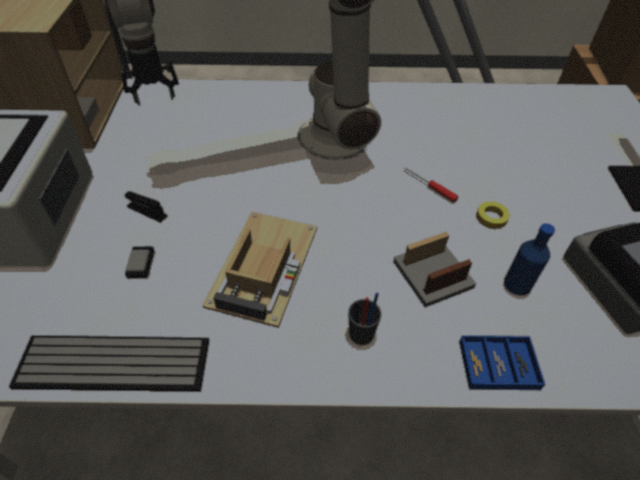

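Top view: the light front is at about (221,238) with its knob towards the robot, and the dark front at (207,203). The jig is centred near (381,225), with its bare end near (366,287). The desk around them is clear.

```bash
cat > h.py <<'E'
import numpy as np, cv2
from workcell import bot, vision
def ray(name,px,z,cal=None):
    c=cal or vision.get_calibration(name)
    K=np.array([[c['fx'],0,c['cx']],[0,c['fy'],c['cy']],[0,0,1.]])
    R=cv2.Rodrigues(np.array(c['rvec'],float))[0];t=np.array(c['tvec'],float)
    d=(R.T@np.linalg.inv(K)@np.c_[np.atleast_2d(px),np.ones(len(np.atleast_2d(px)))].T).T
    o=-R.T@t
    return o+d*((z-o[2])/d[:,2])[:,None]
def proj(name,P,cal=None):
    c=cal or vision.get_calibration(name)
    K=np.array([[c['fx'],0,c['cx']],[0,c['fy'],c['cy']],[0,0,1.]])
    return cv2.projectPoints(np.array(P,float).reshape(-1,3),np.array(c['rvec'],float),np.array(c['tvec'],float),K,None)[0].reshape(-1,2)
E
python3 - <<'E'
from h import *
im=cv2.imread('pics/top0.png');hsv=cv2.cvtColor(im,cv2.COLOR_BGR2HSV)
m=cv2.inRange(hsv,(12,60,110),(30,255,255))
n,l,s,c=cv2.connectedComponentsWithStats(m)
for i in range(1,n):
    if s[i,4]>80: print(s[i],c[i])
a=cv2.resize(im[170:280,170:270],None,fx=4,fy=4,interpolation=cv2.INTER_CUBIC)
b=cv2.resize(im[150:305,325:435],None,fx=3.8,fy=3.8,interpolation=cv2.INTER_CUBIC)[:590,:395]
out=np.zeros((590,800,3),np.uint8);out[:a.shape[0],:400]=a;out[:b.shape[0],400:400+b.shape[1]]=b
cv2.imwrite('pics/crop0.png',out)
i=l[238,221] or l[237,222]
p=np.argwhere(l==i)[:,::-1].astype(float)
def yaw(r): 
    d=r[1]-r[0]; return np.degrees(np.arctan2(d[1],d[0]))
box=cv2.boxPoints(cv2.minAreaRect(p.astype(np.float32)));print(box);print(ray('top',box,.087), ray('top',c[i],.087))
E
```

```text
[355 163  16  24  81] [362.75308642 175.98765432]
[ 334  170   80  125 4952] [378.85480614 235.61227787]
[197 225  43  24 249] [217.72289157 236.18875502]
[[196.40005 243.80003]
 [237.20004 223.40004]
 [239.60004 228.20003]
 [198.80005 248.60002]]
[[0.52979613 0.28185512 0.087     ]
 [0.57940827 0.17608418 0.087     ]
 [0.56673625 0.17000475 0.087     ]
 [0.51721747 0.27566418 0.087     ]] [[0.54778631 0.22668902 0.087     ]]
```

View pics/crop0.png

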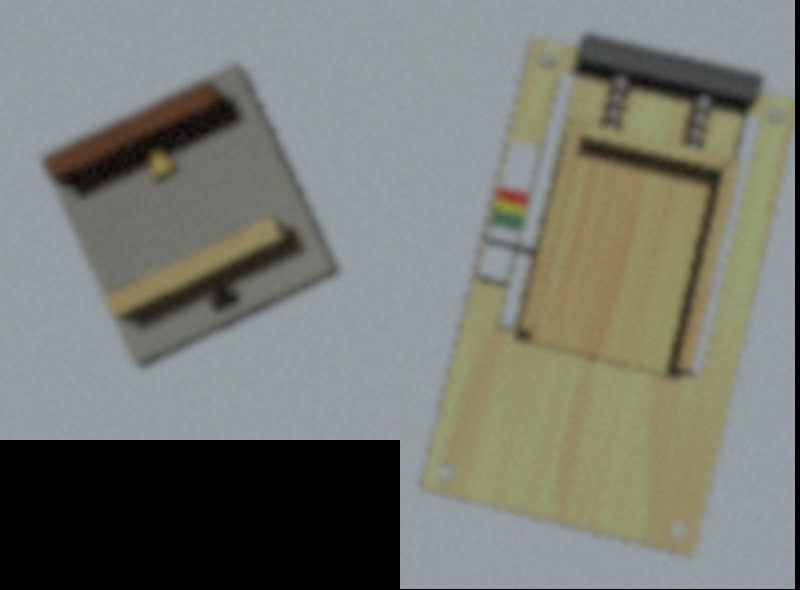

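```bash
python3 - <<'E'
from h import *
c=ray('top',[[330.5,278.2],[401.8,295.8],[428.9,175.8],[359.2,160]],.012);print(c[:,:2].round(4))
ctr=c.mean(0);x=(c[2]+c[3]-c[0]-c[1])[:2];y=(c[0]+c[3]-c[1]-c[2])[:2]
print(ctr,np.linalg.norm(x)/2,np.linalg.norm(y)/2,np.degrees(np.arctan2(x[1],x[0])),np.degrees(np.arctan2(-y[0],y[1])))
u=x/np.linalg.norm(x)
print('mouth by base',ctr[:2]-.05*u)
m=ray('top',[[325+120/3.8,150+335/3.8],[325+275/3.8,150+374/3.8]],.03);print(m)
E
```

```text
[[ 0.4333 -0.06  ]
 [ 0.3807 -0.2498]
 [ 0.7066 -0.3395]
 [ 0.7578 -0.1496]]
[ 0.56957673 -0.19970545  0.012     ] 0.3373219781405977 0.19681733376934193 -15.410073077617389 -15.297954532375098
mouth by base [ 0.5213743  -0.18641917]
[[ 0.53800345 -0.13319071  0.03      ]
 [ 0.50705559 -0.24096946  0.03      ]]
```

```bash
python3 -m crank '0 0 0 0 0.15 0;0 0 0 0 0.3 0;0 0 0 0 0.45 0;0 0 0 0 0.6 0;0 0 0 0 0.75 0' -0.3 40
```

```text
time: 0.6
ee_pos: [0.1744, -0.5215, 0.2418]
tcp_rot: [-90.0, 0.0, -114.8]
wrist_force: [-0.1, 0.6, 0.2]
opening: 0.0553
```

```bash
python3 -m crank '-0.049 0 0.0015 0 -0.148 0;-0.098 0 0.003 0 -0.296 0;-0.147 0 0.0045 0 -0.444 0;-0.196 0 0.006 0 -0.592 0;-0.245 0 0.0075 0 -0.74 0;-0.294 0 0.009 0 -0.888 0;-0.343 0 0.0105 0 -1.036 0;-0.392 0 0.012 0 -1.184 0'; python3 - <<'E'
from h import *
from scipy.spatial.transform import Rotation as Ro
o=bot.get_obs();R=Ro.from_euler('xyz',o['tcp_rot'],degrees=True).as_matrix()
print(o['ee_pos'],o['tcp_rot'],R.T@(np.array([.548,.2265,.2])-o['ee_pos']),np.radians(24.9-o['tcp_rot'][2]))
E
```

```text
time: 1.4
ee_pos: [0.3481, -0.1679, 0.2422]
tcp_rot: [-90.0, -0.0, -46.3]
wrist_force: [1.1, -1.5, 0.5]
opening: 0.0555
[ 0.34806419 -0.16792645  0.24222103] [-8.99917843e+01 -1.87438478e-02 -4.63154487e+01] [-0.14715147  0.04223268  0.41700361] 1.2429440573539365
```

```bash
python3 -m crank '-0.016 0.004 0.046 0 -0.138 0;-0.033 0.009 0.093 0 -0.276 0;-0.049 0.014 0.139 0 -0.414 0;-0.065 0.019 0.185 0 -0.552 0;-0.082 0.023 0.232 0 -0.69 0;-0.098 0.028 0.278 0 -0.83 0;-0.114 0.033 0.324 0 -0.97 0;-0.131 0.038 0.371 0 -1.11 0'; cat >> h.py <<'E'
from scipy.spatial.transform import Rotation as Ro
def to(p,yaw):
    o=bot.get_obs();R=Ro.from_euler('xyz',o['tcp_rot'],degrees=True).as_matrix()
    print('t',o['time'],'at',o['ee_pos'].round(4),o['tcp_rot'].round(2),'open',o['opening'],'| tool shift',(R.T@(np.array(p)-o['ee_pos'])).round(4),'turn y',round(-np.radians(yaw-o['tcp_rot'][2]),3))
E
python3 - <<'E'
from h import *
to([.548,.2265,.2],24.9)
E
```

```text
time: 2.2
ee_pos: [0.5279, 0.182, 0.2038]
tcp_rot: [-90.0, 0.0, 17.3]
wrist_force: [0.1, -0.6, 0.9]
opening: 0.0554
t 2.2 at [0.5279 0.182  0.2038] [-9.001e+01  2.000e-02  1.731e+01] open 0.05542747038753576 | tool shift [0.0324 0.0038 0.0365] turn y -0.132
```

```bash
python3 -m crank '0.016 0.002 0.018 0 -0.066 0;0.0324 0.0038 0.0365 0 -0.132 0;0.0324 0.0038 0.0365 0 -0.132 0'; python3 - <<'E'
from h import *
to([.548,.2265,.2],24.9)
c=vision.get_calibration('wrist');im=vision.camera('wrist')[...,::-1].copy();cv2.imwrite('pics/w1.png',im)
import json;json.dump({k:np.array(v).tolist() for k,v in c.items()},open('w1.json','w'))
print(c)
E
```

```text
time: 2.5
ee_pos: [0.5481, 0.2266, 0.1987]
tcp_rot: [-90.0, 0.1, 24.8]
wrist_force: [-0.4, -0.2, -0.8]
opening: 0.0554
t 2.5 at [0.5481 0.2266 0.1987] [-89.97   0.12  24.76] open 0.055447822509854784 | tool shift [-0.0001 -0.0013 -0.    ] turn y -0.002
{'fx': 423.29547465487224, 'fy': 423.29547465487224, 'cx': 318.04555900403824, 'cy': 242.58767472099697, 'rvec': array([-2.7534024 , -0.60537632, -0.09661802]), 'tvec': array([-0.59261233, -0.05258331,  0.3335681 ])}
```

View pics/w1.png

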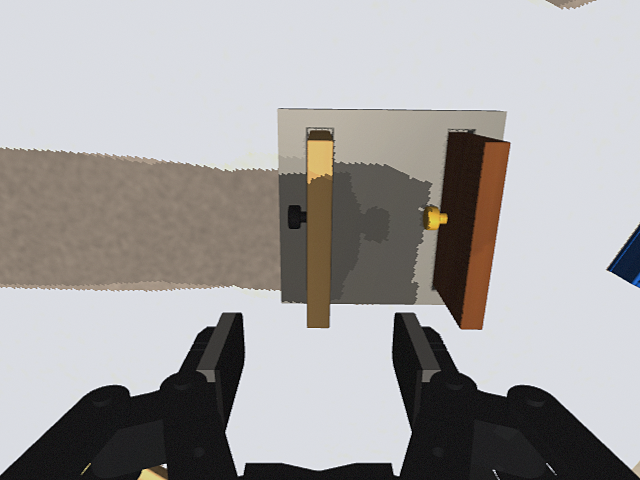

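Wrist view: the light front's top face spans about (307,139) to (332,328) and is vertical in the image. Its knob is at (293,217), and the dark front is well clear on the right.

```bash
python3 - <<'E'
from h import *
import json
c=json.load(open('w1.json'));r=ray('w',[[307,139],[332.5,139],[330,328],[307,328]],.087,c)
print(r[:,:2].round(4),r.mean(0));d=(r[0]+r[1]-r[2]-r[3])/2;print(np.linalg.norm(d),np.degrees(np.arctan2(-d[0],d[1])))
im=cv2.imread('pics/w1.png');h=cv2.cvtColor(im,cv2.COLOR_BGR2HSV)
m=cv2.inRange(h,(10,70,60),(30,255,255))
for y in (150,165,180,250,280,310):
    x=np.where(m[y,280:400])[0]+280;print(y,x.min(),x.max())
x=np.where(m[120:360,325])[0]+120;print(x.min(),x.max())
p=r.mean(0)
to([p[0],p[1],.056],24.9)
E
```

```text
[[0.5175 0.2786]
 [0.5305 0.2847]
 [0.5808 0.175 ]
 [0.5671 0.1687]] [0.54896447 0.22675327 0.087     ]
0.1206060236893136 24.46198718689058
150 307 332
165 307 332
180 306 332
250 307 330
280 307 330
310 307 328
132 327
t 2.55 at [0.5477 0.2252 0.1993] [-90.     0.12  24.59] open 0.05567429424424597 | tool shift [0.0021 0.1433 0.0008] turn y -0.005
```

```bash
python3 -m crank '0.001 0.03 0 0 0 0;0.0015 0.065 0 0 0 0;0.0015 0.1 0.0005 0 0 0;0.0015 0.125 0.0005 0 0 0;0.0015 0.142 0.0005 0 0 0;0.0015 0.142 0.0005 0 0 0' && python3 -m crank '0 0 0 0 0 0;0 0 0 0 0 0;0 0 0 0 0 0;0 0 0 0 0 0;0 0 0 0 0 0;0 0 0 0 0 0;0 0 0 0 0 0' 1 60
```

```text
time: 3.15
ee_pos: [0.5473, 0.2238, 0.056]
tcp_rot: [-90.0, 0.3, 24.4]
wrist_force: [0.0, -1.0, 0.5]
opening: 0.0555
time: 3.85
ee_pos: [0.5498, 0.2256, 0.0601]
tcp_rot: [-90.0, -0.1, 24.5]
wrist_force: [0.8, -2.1, 7.0]
opening: 0.0146
```

```bash
python3 -m crank '0 -0.01 0 0 0 0;0 -0.025 0 0 0 0;0 -0.045 0 0 0 0;0 -0.07 0 0 0 0;0 -0.095 0 0 0 0;0 -0.11 0 0 0 0;0 -0.11 0 0 0 0;0 -0.11 0 0 0 0'; python3 - <<'E'
from h import *
a=np.radians(-15.35);m=np.array([.5215,-.1865])-.06*np.array([np.cos(a),np.sin(a)])
print(m);to([*m,.14],-15.35)
cv2.imwrite('pics/w2.png',vision.camera('wrist')[...,::-1])
E
```

```text
time: 4.65
ee_pos: [0.549, 0.2254, 0.1681]
tcp_rot: [-90.0, 0.0, 24.5]
wrist_force: [-0.7, -0.3, -0.7]
opening: 0.0139
[ 0.46364039 -0.17061712]
t 4.65 at [0.549  0.2254 0.1681] [-9.000e+01  1.000e-02  2.452e+01] open 0.013853451070440047 | tool shift [-0.242   0.0282 -0.3249] turn y 0.696
```

View pics/w2.png

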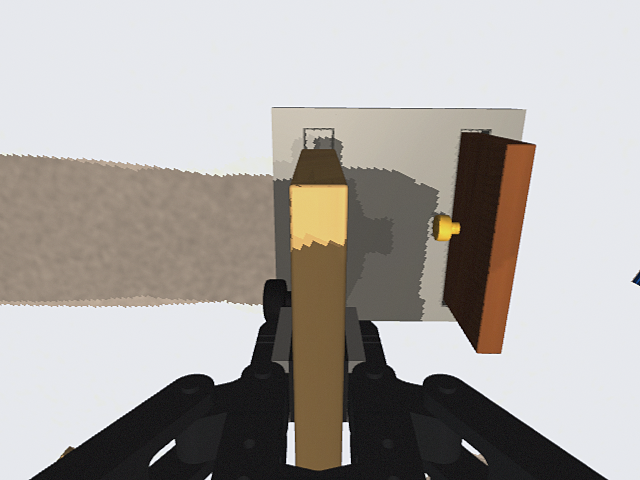

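```bash
python3 -m crank '-0.015 0 -0.02 0 0.04 0;-0.042 0 -0.056 0 0.12 0;-0.071 0.003 -0.095 0 0.2 0;-0.1 0.006 -0.134 0 0.3 0;-0.128 0.009 -0.172 0 0.4 0;-0.157 0.012 -0.211 0 0.5 0;-0.186 0.015 -0.25 0 0.59 0;-0.209 0.018 -0.281 0 0.65 0'; python3 - <<'E'
from h import *
to([.4636,-.1706,.14],-15.35)
E
```

```text
time: 5.5
ee_pos: [0.4739, -0.119, 0.149]
tcp_rot: [-90.0, 0.1, -13.0]
wrist_force: [0.8, 0.3, -1.3]
opening: 0.0144
t 5.5 at [ 0.4739 -0.119   0.149 ] [-90.01   0.11 -12.97] open 0.014402041718630926 | tool shift [ 0.0015  0.0091 -0.0526] turn y 0.042
```

```bash
python3 -m crank '0 0.004 -0.025 0 0.02 0;0.0015 0.009 -0.045 0 0.042 0;0.0015 0.009 -0.0526 0 0.042 0;0.0015 0.009 -0.0526 0 0.042 0'; python3 - <<'E'
from h import *
import json
to([.4636,-.1706,.14],-15.35)
c=vision.get_calibration('wrist');im=vision.camera('wrist')[...,::-1].copy();cv2.imwrite('pics/w3.png',im)
json.dump({k:np.array(v).tolist() for k,v in c.items()},open('w3.json','w'))
E
```

```text
time: 5.9
ee_pos: [0.4647, -0.169, 0.1405]
tcp_rot: [-90.0, 0.1, -15.2]
wrist_force: [0.8, 0.5, -1.2]
opening: 0.0143
t 5.9 at [ 0.4647 -0.169   0.1405] [-89.99   0.11 -15.18] open 0.014264281240475853 | tool shift [-0.0006  0.0005 -0.0018] turn y 0.003
```

View pics/w3.png

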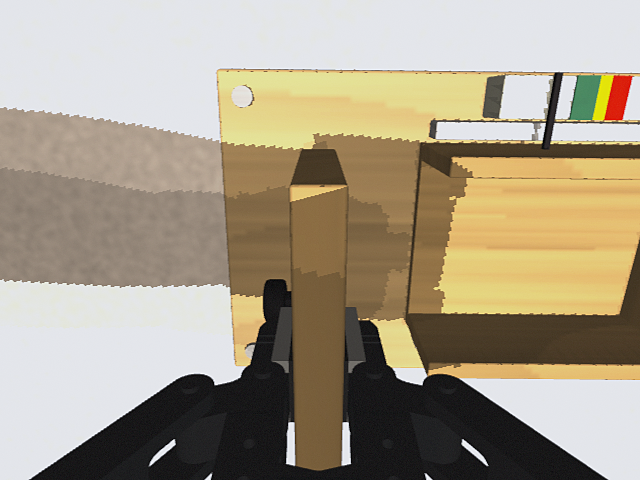

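```bash
python3 - <<'E'
from h import *
import json
c=json.load(open('w3.json'))
im=cv2.imread('pics/w3.png');g=cv2.cvtColor(im,cv2.COLOR_BGR2HSV)[...,1]
for x in(230,300,400,470,560,630): 
    y=np.where(g[40:110,x]>60)[0];print(x,y.min()+40 if len(y) else None,end='; ')
for y in(80,110,200,260,300): 
    x=np.where(g[y,190:260]>60)[0];print(y,x.min()+190,end='; ')
print()
r=ray('w',[[217,69.5],[236,366],[630,72],[411,240],[408,318]],.012,c)[:,:2];print(r.round(4))
for a,b,n in((0,2,'edge+y'),(1,0,'end')):
    d=r[b]-r[a];print(n,np.linalg.norm(d),np.degrees(np.arctan2(d[1],d[0])))
psi=np.radians(-15.3);u=np.array([np.cos(psi),np.sin(psi)]);v=np.array([-u[1],u[0]])
mouth=r[0]+u*.12-v*.1;print('mouth',mouth,'from 2nd corner',r[1]+u*.12+v*.1)
# panel end: top and bottom at +y end
for zt in(.163,.167,.171):
  p=ray('w',[[291,186],[347,186]],zt,c);q=ray('w',[[304.5,150],[336,150]],zt-.08,c)
  print(zt,np.linalg.norm(p[1]-p[0]),np.linalg.norm(q[1]-q[0]),'yaw',[np.degrees(np.arctan2(*(s[1]-s[0])[1::-1])) for s in(p,q)],'top/bot centre in mouth frame',[(np.dot(s.mean(0)[:2]-mouth,u).round(4),np.dot(s.mean(0)[:2]-mouth,v).round(4)) for s in(p,q)])
E
```

```text
230 69; 300 70; 400 71; 470 72; 560 81; 630 73; 80 217; 110 219; 200 224; 260 228; 300 231; 
[[ 0.4355 -0.0596]
 [ 0.3819 -0.2512]
 [ 0.6631 -0.1227]
 [ 0.5227 -0.1897]
 [ 0.5097 -0.2452]]
edge+y 0.23622772118183036 -15.488065779184018
end 0.19899174946201859 74.38816570038296
mouth [ 0.52485408 -0.18771481] from 2nd corner [ 0.52407627 -0.18645367]
0.163 0.014708683707987443 0.01390345326161092 yaw [np.float64(-15.132805855561354), np.float64(-15.143844535639799)] top/bot centre in mouth frame [(np.float64(-0.0615), np.float64(0.0627)), (np.float64(-0.061), np.float64(0.0629))]
0.167 0.014173975079117867 0.013610797335578378 yaw [np.float64(-15.132805855561354), np.float64(-15.143844535639827)] top/bot centre in mouth frame [(np.float64(-0.0615), np.float64(0.0635)), (np.float64(-0.061), np.float64(0.0634))]
0.171 0.013639266450248233 0.013318141409545943 yaw [np.float64(-15.132805855561358), np.float64(-15.143844535639731)] top/bot centre in mouth frame [(np.float64(-0.0615), np.float64(0.0643)), (np.float64(-0.061), np.float64(0.0639))]
```

```bash
python3 -m crank '0 0.02 -0.001 0 0.004 0;0 0.04 -0.0025 0 0.004 0;0 0.055 -0.0025 0 0.004 0;0 0.063 -0.0025 0 0.004 0;0 0.066 -0.0025 0 0.004 0;0 0.066 -0.0025 0 0.004 0;0 0.066 -0.0025 0 0.004 0'; python3 -m crank '0 0.002 0 0 0 0;0 0.002 0 0 0 0;0 0.002 0 0 0 0';python3 -m crank '0 0.0015 0 0 0 0;0 0.0015 0 0 0 0;0 0.0015 0 0 0 0'
```

```text
time: 6.65
ee_pos: [0.4651, -0.1711, 0.0763]
tcp_rot: [-90.0, -0.1, -15.3]
wrist_force: [1.1, 0.2, -0.2]
opening: 0.0144
time: 6.95
ee_pos: [0.4647, -0.1711, 0.0737]
tcp_rot: [-90.0, -0.0, -15.4]
wrist_force: [-0.1, -0.0, -0.7]
opening: 0.0146
time: 7.25
ee_pos: [0.4646, -0.171, 0.0719]
tcp_rot: [-90.0, 0.0, -15.4]
wrist_force: [-1.1, 0.5, -0.6]
opening: 0.0143
```

```bash
for i in 1; do python3 -m crank '0 0.0015 0 0 0 0;0 0.0015 0 0 0 0;0 0.0015 0 0 0 0'; done; python3 -m crank '0 0.0015 0 0 0 0;0 0.0015 0 0 0 0;0 0.0015 0 0 0 0';  python3 -m crank '0 0.0015 0 0 0 0;0 0.0015 0 0 0 0;0 0.0015 0 0 0 0'
```

```text
time: 7.55
ee_pos: [0.4647, -0.171, 0.0704]
tcp_rot: [-90.0, 0.0, -15.4]
wrist_force: [0.1, -0.2, -0.3]
opening: 0.0143
time: 7.85
ee_pos: [0.4647, -0.171, 0.069]
tcp_rot: [-90.0, 0.0, -15.4]
wrist_force: [0.4, -0.2, -1.1]
opening: 0.0147
time: 8.15
ee_pos: [0.4647, -0.171, 0.0674]
tcp_rot: [-90.0, 0.0, -15.4]
wrist_force: [0.3, 0.7, -1.0]
opening: 0.0143
```

```bash
python3 -m crank '0 0.0015 0 0 0 0;0 0.0015 0 0 0 0;0 0.0015 0 0 0 0'; python3 -m crank '0 0.001 0 0 0 0;0 0.001 0 0 0 0;0 0.001 0 0 0 0'
```

```text
time: 8.45
ee_pos: [0.4647, -0.171, 0.066]
tcp_rot: [-90.0, 0.0, -15.4]
wrist_force: [-0.3, 0.5, -1.7]
opening: 0.0141
time: 8.75
ee_pos: [0.4648, -0.1711, 0.0651]
tcp_rot: [-90.0, -0.0, -15.4]
wrist_force: [-0.1, -0.7, -0.7]
opening: 0.0147
```

```bash
python3 -m crank '0 0.001 0 0 0 0;0 0.001 0 0 0 0;0 0.001 0 0 0 0'; python3 -m crank '0 0.001 0 0 0 0;0 0.001 0 0 0 0;0 0.001 0 0 0 0'; python3 - <<'E'
from h import *
to([.5,-.18,.065],-15.4)
cv2.imwrite('pics/w4.png',vision.camera('wrist')[...,::-1])
s=vision.camera('scene')[...,::-1];cv2.imwrite('pics/s4.png',cv2.resize(s[180:340,180:350],None,fx=3.5,fy=3.5,interpolation=cv2.INTER_CUBIC))
E
```

```text
time: 9.05
ee_pos: [0.4649, -0.1711, 0.0651]
tcp_rot: [-90.0, -0.1, -15.4]
wrist_force: [-3.4, 0.1, 7.8]
opening: 0.0141
time: 9.35
ee_pos: [0.4649, -0.1711, 0.0651]
tcp_rot: [-90.0, -0.1, -15.4]
wrist_force: [-6.4, 3.2, 17.6]
opening: 0.0148
t 9.35 at [ 0.4649 -0.1711  0.0651] [-9.001e+01 -9.000e-02 -1.536e+01] open 0.014805817480213299 | tool shift [0.0362 0.0001 0.0007] turn y 0.001
```

View pics/w4.png

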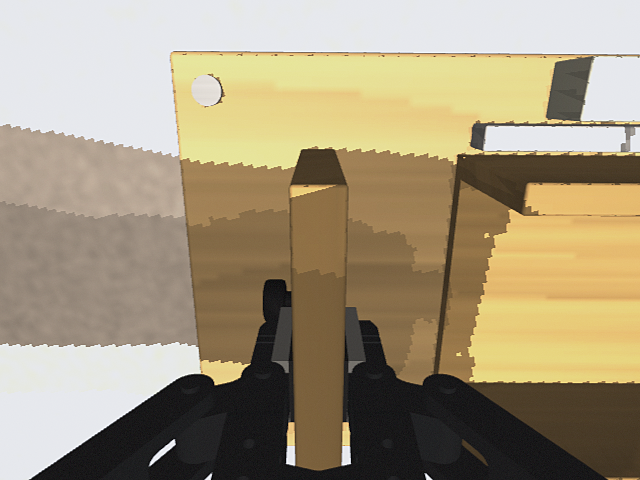

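The base was touched at TCP z = 0.0651, as predicted. In the picture, the panel's end bottom edge is at row 150 and the base corner at (172,52). Next I check lateral centring on the base plane.

```bash
python3 - <<'E'
from h import *
c=vision.get_calibration('wrist')
g=cv2.cvtColor(cv2.imread('pics/w4.png'),cv2.COLOR_BGR2HSV)[...,1]
for x in(180,300,400,500):
    y=np.where(g[30:110,x]>60)[0];print(x,y.min()+30,end='; ')
for y in(70,120,300,350):
    x=np.where(g[y,150:260]>60)[0];print(y,x.min()+150,end='; ')
r=ray('w',[[172,52],[203,376],[540,54.5],[303.5,149.5],[336,149.5],[459,156],[436,373]],.012,c)[:,:2]
d=r[2]-r[0];psi=np.arctan2(d[1],d[0]);e=r[0]-r[1];print('\nyaw',np.degrees(psi),np.degrees(np.arctan2(-e[0],e[1])))
u=np.array([np.cos(psi),np.sin(psi)]);v=np.array([-u[1],u[0]])
for p in r: q=p-r[0];print((q@u-.12).round(4),(q@v+.1).round(4))
p=ray('w',[[290.5,185.5],[347.5,185.5]],.092,c)[:,:2]
for s in p: q=s-r[0];print('top',(q@u-.12).round(4),(q@v+.1).round(4))
E
```

```text
180 51; 300 52; 400 53; 500 54; 70 171; 120 176; 300 194; 350 199; 
yaw -15.688647944640573 -15.736842339749009
-0.12 0.1
-0.1201 -0.0539
0.0279 0.1
-0.0674 0.0619
-0.0534 0.0619
-0.0001 0.0595
0.0006 -0.0515
top -0.0682 0.062
top -0.0538 0.0621
```

```bash
python3 -m crank '0 -0.003 0 0 0 0;0 -0.003 0 0 0 0;0.008 -0.003 0 0 0 0;0.018 -0.003 0 0 0 0;0.028 -0.003 0 0 0 0;0.036 -0.003 0 0 0 0;0.04 -0.003 0 0 0 0;0.04 -0.003 0 0 0 0'
```

```text
time: 10.25
ee_pos: [0.5037, -0.1817, 0.0657]
tcp_rot: [-90.0, 0.0, -15.4]
wrist_force: [-0.2, 0.0, -1.3]
opening: 0.0143
```

```bash
python3 -m crank '0.004 0 -0.002 0 0.004 0;0.008 0 -0.002 0 0.004 0;0.012 0 -0.002 0 0.004 0;0.016 0 -0.002 0 0.004 0;0.02 0 -0.002 0 0.004 0;0.023 0 -0.002 0 0.004 0;0.026 0 -0.002 0 0.004 0;0.026 0 -0.002 0 0.004 0'; python3 -m crank '0.002 0 0 0 0 0;0.004 0 0 0 0 0;0.005 0 0 0 0 0;0.005 0 0 0 0 0;0.005 0 0 0 0 0';python3 - <<'E'
from h import *
to([.5,-.18,.065],-15.4)
w=vision.camera('wrist')[...,::-1];t=vision.camera('top')[...,::-1]
cv2.imwrite('pics/w5.png',w);cv2.imwrite('pics/t5.png',cv2.resize(t[150:305,325:435],None,fx=3.8,fy=3.8,interpolation=cv2.INTER_CUBIC))
E
```

```text
time: 11.05
ee_pos: [0.5277, -0.1905, 0.0659]
tcp_rot: [-90.0, 0.0, -15.6]
wrist_force: [-5.4, 0.2, 0.9]
opening: 0.0141
time: 11.55
ee_pos: [0.532, -0.1917, 0.0659]
tcp_rot: [-90.0, 0.1, -15.6]
wrist_force: [-6.2, -0.5, 1.2]
opening: 0.0144
t 11.55 at [ 0.532  -0.1917  0.0659] [-9.001e+01  7.000e-02 -1.559e+01] open 0.014430367086355549 | tool shift [-0.034   0.0009  0.0027] turn y -0.003
```

View pics/w5.png

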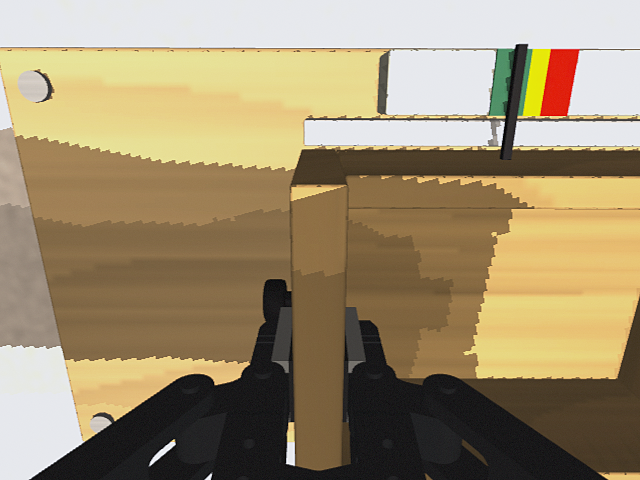

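View pics/t5.png

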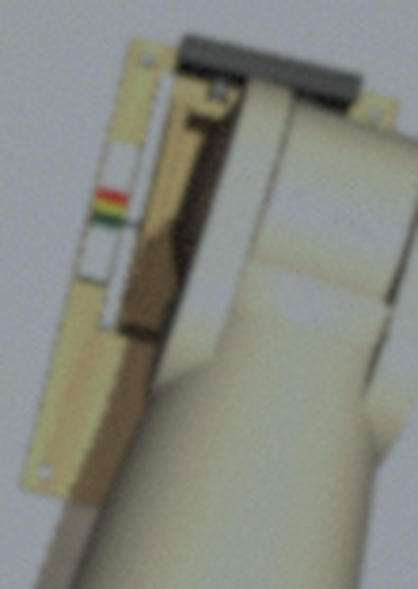

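The pointer is inside the green, with the green spanning about x = 490–524 at row 115 and the pointer at about 512. The panel sits flush against the wall ends. I'll hold for about 3 s, then check lateral fit and steadiness.

```bash
for i in 1 2 3 4; do python3 -m crank '0 0 0 0 0 0;0 0 0 0 0 0;0 0 0 0 0 0;0 0 0 0 0 0;0 0 0 0 0 0;0 0 0 0 0 0;0 0 0 0 0 0;0 0 0 0 0 0' | tr '\n' ' '; echo; done; python3 - <<'E'
from h import *
c=vision.get_calibration('wrist');a=np.radians(-15.55);u=np.array([np.cos(a),np.sin(a)]);v=np.array([-u[1],u[0]])
L=lambda px,z:[(p@u,p@v) for p in ray('w',px,z,c)[:,:2]]
b=L([[250,48],[5,60]],.012);p=L([[291,185.5],[347.5,185.5]],.093);q=L([[303.5,149.5],[336,149.5]],.013);s=L([[400,176],[600,177]],.077)
y0=b[0][1]-.1
print('panel +y end rel jig centre',[round(k[1]-y0,4) for k in p+q],'wall +y outer',[round(k[1]-y0,4) for k in s],'yaw',[np.degrees(np.arctan2(k[1][1]-k[0][1],k[1][0]-k[0][0])) for k in(p,q,s)])
# pointer & scale on z=.038
k=L([[494,82],[528,82],[516,82]],.038);print('green start->pointer mm',[(k[i][0]-k[0][0])*1e3 for i in(1,2)])
m=vision.camera('wrist')[...,::-1];print('image change',np.abs(m.astype(int)-cv2.imread('pics/w5.png')).mean())
E
```

```text
time: 12.45 ee_pos: [0.532, -0.1917, 0.0659] tcp_rot: [-90.0, 0.1, -15.6] wrist_force: [-6.0, 1.2, 2.0] opening: 0.0143 
time: 13.25 ee_pos: [0.532, -0.1917, 0.0659] tcp_rot: [-90.0, 0.1, -15.6] wrist_force: [-5.4, 1.4, 1.4] opening: 0.0142 
time: 14.05 ee_pos: [0.532, -0.1917, 0.0659] tcp_rot: [-90.0, 0.1, -15.6] wrist_force: [-6.2, 0.1, 2.0] opening: 0.0144 
time: 14.85 ee_pos: [0.532, -0.1917, 0.0659] tcp_rot: [-90.0, 0.1, -15.6] wrist_force: [-6.3, 0.6, 0.7] opening: 0.0146 
panel +y end rel jig centre [np.float64(0.0601), np.float64(0.0601), np.float64(0.06), np.float64(0.06)] wall +y outer [np.float64(0.0597), np.float64(0.0594)] yaw [np.float64(-0.00470674746507099), np.float64(-0.013109618129544972), np.float64(-0.2942526888563599)]
green start->pointer mm [np.float64(12.03026914241001), np.float64(7.784650099243784)]
image change 1.387470703125
```

```bash
python3 -c "
from workcell import bot
print(bot.job_done())"
```

```text
the job is handed in; nothing more can be done
None
```

I took the light front out of the rack by its top edge, stood it on the jig base with the knob out, and pressed it onto the shell's open end. I held it there for over 3 s and handed the job in at about 15 s of robot time, still gripping and pressing.

Last checks before handing in:
- **Push:** about 6 N, and the arm did not move during the hold.
- **Pointer:** inside the green. The estimates of travel spread a little: about 17 mm from arm travel, 17–18 mm from force, and 19–20 mm from the wrist picture, where parallax makes it read slightly high.
- **Alignment:** the panel end was about 0.5 mm off the shell wall, yaw was within about 0.3°, and I saw no tilt.
- **Height:** the underside was about 1 mm above the base top, judged from where the panel touched the base on the way down.
- **Other things on the desk:** nothing was seen touched, but I did not measure their final positions.

No check failed. The only disagreement was the spread in the travel estimates. The hand-in gives no verdict.

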